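# Hold the bar-top waste bin open, then let its lid down quietly

### The arm

A 7-joint arm with a two-finger parallel gripper is mounted at the origin on the work surface. World frame = base frame: x ahead of the robot, y to its left, z up, the work surface at z = 0. Lengths are in m, angles in degrees, forces in N, time in s.
With the tool pointing down it reaches from about 0.425 to 0.875 m from the base axis. Payload 4.7 kg.
Tool frame: the origin (TCP) lies midway between the tips of the shut fingers; the grasp point (between the pads) lies 19 mm behind it; z points along the fingers, y is the line along which they close (so a half turn about z gives the same grasp; the last joint's range is limited). The gripper opens to 87 mm and grips with 3 to 60 N. Pads are 19 mm wide; open, the fingers measure 117 mm over their backs; the gripper's body (75 mm by 190 mm) begins 51 mm behind the grasp point.
Start: joints at [64.177, 18.392, -4.016, 83.108, 1.295, 78.541, -3.26], TCP at [0.291, -0.581, 0.223] pointing down, gripper open.
Joint ranges: [-163.93, 163.93], [-17.29, 119.83], [-79.2, 71.16], [3.27, 140.29], [-89.18, 269.18], [5.43, 117.66], [-154.24, 154.24]. Speed limits (degrees/s): [147.25, 147.25, 180, 180, 180, 180, 180].

### API

Orientations are given as a 3x3 rotation matrix whose columns are the frame's x, y, z axes.
In Python, from rig import readout, get_image, order gives the robot as it stands. The module is installed in compiled form; this text tells all that it offers.
- The arm moves only by the tool carry_out, never from a script. Its argument "targets" is a list of rows, each an object with "rotation": the turn, a rotation vector about the tool's x, y, z in degrees, a list of three; "xyz": the shift along the tool's x, y, z in m, a list of three; "gripper": the closure in counts, from 0 (fully open) to 255 (shut). A call has 1 to 20 rows; each row is the pose to reach, as a shift and turn from the pose commanded when the call began, along the tool's axes at that moment; what a row does not reach only later rows make up. A row lasts 1/8 s, in which the tool goes at most 62.5 mm and 10.7 degrees, less where a joint would pass 70% of its speed; a pose out of reach is approached as far as the arm can. A call with a gripper value outside its range is refused whole. The fingers move at their own pace and stop on an object; "grip_force" is the grip in N (left out, the last holds). Time passes only in rows, so rows that repeat a pose let the fingers close. It gives the time, the measured TCP pose, the force, the opening and the grip force at its end, in the units of the state.
- readout.get_obs(): the state, without advancing time (a new reading comes with each control period).
- get_image(name): name is "side" or "top" or "wrist"; returns a dict with "image" (420x560x3 uint8, red, green, blue), "mtx" (3x3 intrinsics, pixels), "origin" and "orientation" of the camera in the world. Camera axes: x right, y up, looking along -z (the intrinsics and any distortion apply to the point x, -y, -z); pixel columns grow to the right and rows downward; lengths in m; the calibration is good to about 2 mm. A picture is of the moment at which its call begins. There is no depth.
- order.hand_in(): hands the job in; it is judged then, once.
The state is a dict: "clock": time; "joint_pos": joint angles; "qvel": joint speeds; "joint_torque": joint torques, N m; "eef_pos": TCP position; "orientation": TCP orientation; "contact_force": force on the tool from outside, world axes, zero at the start; "ft_torque": the same for the moment, N m; "width": opening from 0.0 (shut) to 1.0 (fully open); "finger_force": force on a finger pad.
Only numpy, scipy, OpenCV 4.12 (cv2) and the standard library are available. Lean on these libraries where they do the work, as an engineer would, in place of code of your own. Each camera call takes 0.05 s, during which the arm holds its last target. There are 200 camera calls.

### The job

Press the pedal of the small steel bin on the bar right down with your fingertips so that its lid stands fully open, and keep it open for about three seconds while the barista drops in a spent coffee filter. Then ease the pedal back up gently so that the lid comes down shut without slamming, and take your hand away. Work the bin by its pedal only, never touching the lid, and leave the jug, the cup and the bottle standing where they are.

Things in the scene. Friction and masses are not known exactly. Their poses are not given: they have to be found in the camera images.
- bin: a round 3-litre pedal bin of brushed steel, 170 mm across, 210 mm high with its lid shut, on a black plinth 172 mm across and 50 mm high. It stands firm: it neither slides nor tips. Origin: centre of its underside, on the bar; z up; the pedal sticks out towards its own -x; the lid's hinge and push rod stand at its +x side, out to 121 mm from the axis
- pedal_pad (a point): the spot to press: centre of the top face of the pedal's ribbed rubber pad, 144 mm from the bin's axis towards the bin's -x, 48 mm above the bar at rest, about 18 mm when fully pressed. It moves with the pedal
- pedal: the steel pedal plate under the rubber pad, 92 mm wide (along the bin's y), 46 mm deep, 121 to 167 mm out from the bin's axis; a 60 mm wide neck joins it to the plinth (86 mm out). Origin at the pedal's pivot, 20 mm in front of the bin's axis (towards the bin's -x), 28 mm above the bar
- pedal_angle (a joint): the pedal's angle in rad: 0 at rest (up, lid shut), 0.24 fully down on its stop (lid fully open); the pad goes down 30 mm over this stroke. Pressing takes about 6 to 14 N at the pad at first, falling to about a third of that as the lid rises; beyond the stop it is rigid. It has no spring: the lid's weight brings it back up
- lid_angle (a joint): the lid's angle in rad: 0 shut, 1.22 fully open. The push rod links it to the pedal: it always stands at 5.08 times the pedal's angle (10 mm of pad travel swings it about 0.4 rad). It is undamped: let go, it falls shut within about 0.3 s and slams; eased down gently by hand it takes one to three seconds
- lid_front (a point): the middle of the lid's front edge, above the pedal: 198 mm above the bar and 88 mm in front of the bin's axis when shut; it swings up and away from the pedal side as the lid opens, to about 385 mm above the bar
- lid: the bin's round lid, black rim and slightly domed steel top, 176 mm across, 17 mm high, about 0.2 kg; origin on the hinge line, 112 mm behind the bin's axis (towards the bin's +x) and 196 mm above the bar; not to be touched
- jug: a steel milk-steaming jug, 88 mm across and 98 mm high, open, handle reaching 74 mm out at its +y side; origin at the centre of its underside; loose, to be left alone
- cup: a white ceramic cup, 82 mm across and 64 mm high, handle at its +y side; origin at the centre of its underside; loose, to be left alone
- bottle: an amber pump soap bottle with black pump head, 72 mm across and 176 mm high; origin at the centre of its underside; loose, to be left alone

How it is judged:
By the outcome, as a careful person would: the job done as asked, in the order asked, and still so for the second after the job is handed in, with the robot touching nothing.
It also fails if it takes over 51 s, if anything falls off the work surface, if the arm or the gripper's body presses on something with over 40 N, if the wrist force passes 120 N, or if a joint passes its speed limit or range.

## Working session

There is one attempt and no reset: what is moved stays moved. The work goes in short steps, Python scripts to look and compute and a tool call to move; the robot and the scene stay as the last step left them, time stands still between calls to the robot, and variables do not carry over. Pictures are saved under pics/ and viewed, at most 10 in all, crops included, and the job is handed in when it is done.

Besides the shell and the picture viewer there is one more tool, called after "Request:" by a JSON object that holds its "name" and its "arguments", one argument or row to a line. carry_out: Moves the arm, as the interface text tells. Its arguments: {"type":"object","properties":{"targets":{"type":"array"},"grip_force":{"type":"number"}},"required":["targets"]}

```bash
mkdir -p pics; python3 - <<'E'
from rig import readout,get_image
import cv2,numpy as np
np.set_printoptions(precision=4,suppress=True)
o=readout.get_obs();print(o)
for n in ["side","top"]:
    d=get_image(n);cv2.imwrite(f"pics/{n}.png",d["image"][:,:,::-1]);np.savez(n,**d)
    print(n,d["mtx"],d["origin"],d["orientation"],d.keys())
E
```

```text
{'clock': 0.0, 'joint_pos': array([64.1784, 18.4407, -4.016 , 83.1747,  1.2966, 78.5421, -3.2604]), 'qvel': array([-0.0088, -0.0454,  0.0601, -0.0323,  0.    , -0.0393, -0.0433]), 'joint_torque': array([  0.0008, -49.1283,  -0.4036, -31.2527,  -0.0642,   0.0438,
         0.0002]), 'eef_pos': array([ 0.291 , -0.5806,  0.2214]), 'orientation': array([[ 0.8939,  0.4483, -0.001 ],
       [ 0.4483, -0.8939,  0.0017],
       [-0.0001, -0.002 , -1.    ]]), 'contact_force': array([-0.2466, -0.4703, -0.2041]), 'ft_torque': array([ 0.0465, -0.0629, -0.049 ]), 'finger_force': 0.0, 'width': 0.9984544331717188}
side [[445.3148   0.     275.154 ]
 [  0.     445.3148 212.6732]
 [  0.       0.       1.    ]] [0.3488 0.9221 0.8983] [[-0.9705  0.1477 -0.1906]
 [-0.241  -0.616   0.75  ]
 [-0.0066  0.7738  0.6334]] dict_keys(['image', 'mtx', 'origin', 'orientation'])
top [[437.6448   0.     274.1569]
 [  0.     437.6448 208.6178]
 [  0.       0.       1.    ]] [0.4281 0.0181 1.2431] [[-0.0188  0.9903 -0.1379]
 [-0.9995 -0.022  -0.0215]
 [-0.0243  0.1374  0.9902]] dict_keys(['image', 'mtx', 'origin', 'orientation'])
```

View pics/side.png

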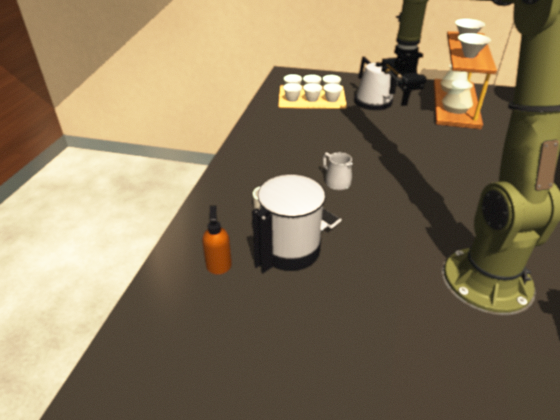

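View pics/top.png

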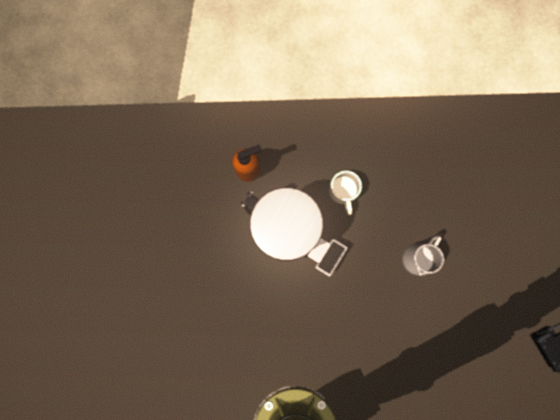

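The side view shows the bin at about (292,215), with its pedal at about (330,218). In the top view the lid is at (287,224), the pedal pad at (331,257) and the hinge at (249,201). The bottle is at (246,165), the cup at (346,187) and the jug at (426,259).

```bash
cat > h.py <<'E'
import numpy as np,cv2
np.set_printoptions(precision=4,suppress=True)
def ray(d,u,v):
    r=np.linalg.inv(d["mtx"])@[u,v,1.0]; return d["orientation"]@(r*[1,-1,-1])
def onz(d,p,z):
    r=ray(d,*p);o=d["origin"];return o+r*(z-o[2])/r[2]
def proj(d,P):
    c=d["orientation"].T@(np.asarray(P)-d["origin"]); q=d["mtx"]@(c*[1,-1,-1]);return q[:2]/q[2]
E
python3 - <<'E'
from h import *
d=dict(np.load("top.npz"));s=dict(np.load("side.npz"))
g=cv2.cvtColor(d["image"],cv2.COLOR_RGB2GRAY)
m=np.zeros_like(g);m[180:285,240:355]=(g[180:285,240:355]>110)
for c in cv2.findContours(m,cv2.RETR_CCOMP,cv2.CHAIN_APPROX_NONE)[0]:
    if cv2.contourArea(c)>60: print("cont",cv2.contourArea(c),cv2.minAreaRect(c))
mo=cv2.morphologyEx(m,cv2.MORPH_OPEN,cv2.getStructuringElement(2,(31,31)))
c=max(cv2.findContours(mo,0,1)[0],key=cv2.contourArea);e=cv2.fitEllipse(c);print("lid",e)
L=onz(d,e[0],.2);r=[np.linalg.norm(onz(d,p[0],.2)-L) for p in c];print("lid",L,np.mean(r))
P=onz(d,(331,257),.048);print("pad guess",P,np.linalg.norm((P-L)[:2]),"hinge",onz(d,(249,201),.2))
for n,p in dict(bottle=(246,165),cup=(346,187),jug=(426,259)).items(): print(n,onz(d,p,.08))
print("side reproj lid,pad",proj(s,L),proj(s,P))
a=cv2.resize(d["image"][170:290,230:370],None,fx=5,fy=5,interpolation=2);cv2.imwrite("pics/c1.png",a[:,:,::-1])
E
```

```text
cont 5010.0 ((298.8999938964844, 230.20001220703125), (101.96469116210938, 72.89581298828125), 26.56505012512207)
cont 402.5 ((331.1317138671875, 257.08319091796875), (14.818305969238281, 30.348602294921875), 32.2756462097168)
cont 526.5 ((342.0, 197.0), (34.0, 24.0), 90.0)
lid ((286.2995910644531, 223.92947387695312), (71.87844848632812, 73.71977233886719), 115.2819595336914)
lid [0.5358 0.0124 0.2   ] 0.08723725076770647
pad guess [ 0.4589 -0.1074  0.048 ] 0.14229153520500115 hinge [0.5934 0.1012 0.2   ]
bottle [0.7119 0.1178 0.08  ]
cup [ 0.6446 -0.1511  0.08  ]
jug [ 0.4481 -0.352   0.08  ]
side reproj lid,pad [291.4364 194.3714] [324.2666 215.1842]
```

View pics/c1.png

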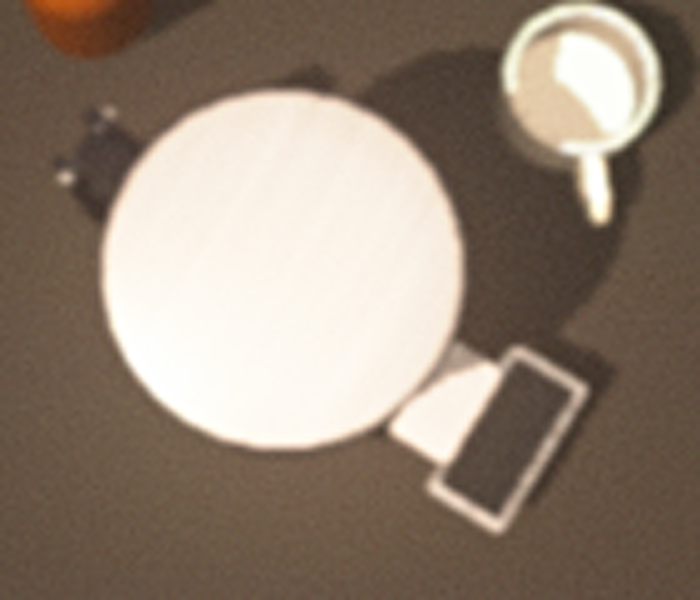

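The pad measures (0.459, -0.108), which is 142 mm from the axis against the stated 144. The lid radius comes out at 87 mm against 88. Both agree, so next I check the wrist camera's offset, the kettle and the shift to make.

```bash
python3 - <<'E'
from h import *
from rig import readout,get_image
from scipy.spatial.transform import Rotation as Ro
d=dict(np.load("top.npz"));s=dict(np.load("side.npz"))
o=readout.get_obs();R=o["orientation"];w=get_image("wrist")
print("wristcam in tool",R.T@(w["origin"]-o["eef_pos"]))
print("kettle base",onz(s,(375,104),0))
L=np.array([.5358,.0124]);P=onz(d,(331.13,257.08),.048)
u=(P[:2]-L)/np.linalg.norm(P[:2]-L);print("u",u)
T=L+u*.150;print("target",T)
x=np.array([-u[0],-u[1],0]);z=np.array([0,0,-1.]);Rt=np.c_[x,np.cross(z,x),z]
print("rotvec tool",Ro.from_matrix(R.T@Rt).as_rotvec(degrees=True))
for h in(.3,.2): print(h,R.T@(np.r_[T,h]-o["eef_pos"]))
E
```

```text
wristcam in tool [ 0.0716  0.0002 -0.1622]
kettle base [ 0.367  -0.9997  0.    ]
u [-0.54   -0.8417]
target [ 0.4548 -0.1139]
rotvec tool [ -0.0977  -0.0201 -30.6834]
0.3 [ 0.3556 -0.344  -0.0779]
0.2 [ 0.3556 -0.3438  0.0221]
```

The wrist camera sits on the tool's +x side, so a straight-down tool facing the bin would bring it to the lid. I'll lean the tool 30° outward, away from the bin, with the fingers shut.

Request:
{"name": "carry_out", "arguments": {
  "targets": [
    {"xyz": [0.01,-0.01,-0.03],"rotation": [0,0,0],"gripper": 255},
    {"xyz": [0.036,-0.035,-0.06],"rotation": [0.8,2.9,-3],"gripper": 255},
    {"xyz": [0.072,-0.07,-0.078],"rotation": [1.6,5.9,-6],"gripper": 255},
    {"xyz": [0.108,-0.104,-0.078],"rotation": [2.4,8.8,-9],"gripper": 255},
    {"xyz": [0.144,-0.139,-0.078],"rotation": [3.2,11.7,-12],"gripper": 255},
    {"xyz": [0.18,-0.174,-0.078],"rotation": [4,14.6,-15],"gripper": 255},
    {"xyz": [0.217,-0.208,-0.078],"rotation": [4.8,17.6,-18],"gripper": 255},
    {"xyz": [0.253,-0.243,-0.078],"rotation": [5.6,20.5,-21],"gripper": 255},
    {"xyz": [0.289,-0.278,-0.078],"rotation": [6.4,23.4,-24],"gripper": 255},
    {"xyz": [0.325,-0.312,-0.078],"rotation": [7.2,26.4,-27],"gripper": 255},
    {"xyz": [0.35,-0.336,-0.078],"rotation": [8,29.3,-30],"gripper": 255},
    {"xyz": [0.361,-0.347,-0.078],"rotation": [8,29.3,-30],"gripper": 255},
    {"xyz": [0.361,-0.347,-0.078],"rotation": [8,29.3,-30],"gripper": 255},
    {"xyz": [0.361,-0.347,-0.078],"rotation": [8,29.3,-30],"gripper": 255}
  ]
}}

```text
clock: 1.9
eef_pos: [0.4584, -0.1104, 0.3007]
orientation: [[0.468, 0.841, 0.271], [0.729, -0.541, 0.419], [0.499, 0.001, -0.866]]
contact_force: [0.2, -0.1, -0.6]
width: 0.004
finger_force: 0.0
```

Request:
{"name": "carry_out", "arguments": {
  "targets": [
    {"xyz": [-0.015,0,0.026],"rotation": [0,0,0],"gripper": 255},
    {"xyz": [-0.035,0,0.061],"rotation": [0,0,0],"gripper": 255},
    {"xyz": [-0.055,0,0.095],"rotation": [0,0,0],"gripper": 255},
    {"xyz": [-0.075,0,0.13],"rotation": [0,0,0],"gripper": 255},
    {"xyz": [-0.095,0,0.165],"rotation": [0,0,0],"gripper": 255},
    {"xyz": [-0.107,0,0.185],"rotation": [0,0,0],"gripper": 255},
    {"xyz": [-0.107,0,0.185],"rotation": [0,0,0],"gripper": 255},
    {"xyz": [-0.107,0,0.185],"rotation": [0,0,0],"gripper": 255}
  ]
}}

```text
clock: 2.9
eef_pos: [0.4593, -0.1103, 0.0878]
orientation: [[0.467, 0.841, 0.272], [0.729, -0.541, 0.42], [0.5, 0.002, -0.866]]
contact_force: [-0.4, 0.5, -0.0]
width: 0.006
finger_force: 0.0
```

```bash
python3 - <<'E'
from h import *
from rig import readout,get_image
o=readout.get_obs();print(o["eef_pos"],o["contact_force"])
s=get_image("side");t=get_image("top")
a=cv2.resize(s["image"][110:270,230:430],None,fx=2,fy=2);b=cv2.resize(t["image"][170:330,250:450],None,fx=2,fy=2)
cv2.imwrite("pics/h1.png",np.hstack([a,b])[:,:,::-1])
print(proj(s,o["eef_pos"]),proj(t,o["eef_pos"]))
E
```

```text
[ 0.4593 -0.1103  0.0878] [-0.378   0.4675 -0.0459]
[325.172  204.1138] [333.6978 256.4286]
```

View pics/h1.png

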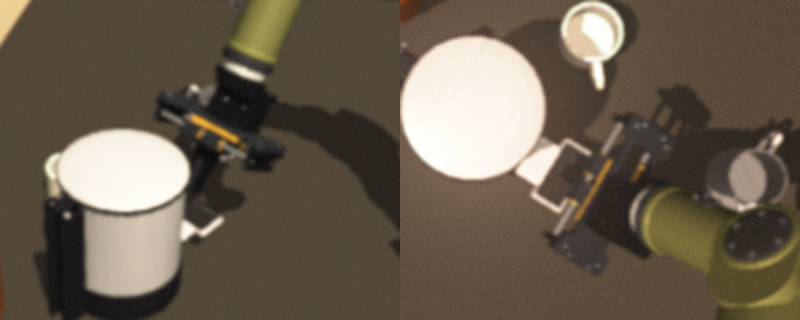

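The fingertips hang over the pad, with the hand clear of the lid, cup and jug. Now I press.

Request:
{"name": "carry_out", "arguments": {
  "targets": [
    {"xyz": [-0.005,0,0.0087],"rotation": [0,0,0],"gripper": 255},
    {"xyz": [-0.01,0,0.0173],"rotation": [0,0,0],"gripper": 255},
    {"xyz": [-0.014,0,0.0242],"rotation": [0,0,0],"gripper": 255},
    {"xyz": [-0.015,0,0.026],"rotation": [0,0,0],"gripper": 255},
    {"xyz": [-0.016,0,0.0277],"rotation": [0,0,0],"gripper": 255},
    {"xyz": [-0.017,0,0.0294],"rotation": [0,0,0],"gripper": 255},
    {"xyz": [-0.018,0,0.0312],"rotation": [0,0,0],"gripper": 255},
    {"xyz": [-0.019,0,0.0329],"rotation": [0,0,0],"gripper": 255},
    {"xyz": [-0.02,0,0.0346],"rotation": [0,0,0],"gripper": 255},
    {"xyz": [-0.021,0,0.0364],"rotation": [0,0,0],"gripper": 255}
  ]
}}

```text
clock: 4.25
eef_pos: [0.4586, -0.1098, 0.0454]
orientation: [[0.467, 0.842, 0.271], [0.729, -0.54, 0.42], [0.5, 0.001, -0.866]]
contact_force: [-3.3, -1.6, 5.0]
width: 0.007
finger_force: 2.9
```

Request:
{"name": "carry_out", "arguments": {
  "targets": [
    {"xyz": [-0.001,0,0.0017],"rotation": [0,0,0],"gripper": 255},
    {"xyz": [-0.002,0,0.0035],"rotation": [0,0,0],"gripper": 255},
    {"xyz": [-0.003,0,0.0052],"rotation": [0,0,0],"gripper": 255},
    {"xyz": [-0.004,0,0.0069],"rotation": [0,0,0],"gripper": 255},
    {"xyz": [-0.005,0,0.0087],"rotation": [0,0,0],"gripper": 255},
    {"xyz": [-0.006,0,0.0104],"rotation": [0,0,0],"gripper": 255},
    {"xyz": [-0.007,0,0.0121],"rotation": [0,0,0],"gripper": 255},
    {"xyz": [-0.008,0,0.0139],"rotation": [0,0,0],"gripper": 255},
    {"xyz": [-0.009,0,0.0156],"rotation": [0,0,0],"gripper": 255},
    {"xyz": [-0.01,0,0.0173],"rotation": [0,0,0],"gripper": 255}
  ]
}}

```text
clock: 5.5
eef_pos: [0.459, -0.1094, 0.0247]
orientation: [[0.467, 0.842, 0.271], [0.729, -0.54, 0.42], [0.5, 0.001, -0.866]]
contact_force: [0.2, -2.5, 2.8]
width: 0.005
finger_force: 1.2
```

Not yet on the stop. I'll go on in 1 mm steps.

Request:
{"name": "carry_out", "arguments": {
  "targets": [
    {"xyz": [-0.0005,0,0.0009],"rotation": [0,0,0],"gripper": 255},
    {"xyz": [-0.001,0,0.0017],"rotation": [0,0,0],"gripper": 255},
    {"xyz": [-0.0015,0,0.0026],"rotation": [0,0,0],"gripper": 255},
    {"xyz": [-0.002,0,0.0035],"rotation": [0,0,0],"gripper": 255}
  ]
}}

```text
clock: 6.0
eef_pos: [0.4591, -0.109, 0.0216]
orientation: [[0.467, 0.842, 0.271], [0.729, -0.54, 0.422], [0.501, 0.001, -0.865]]
contact_force: [-3.1, -2.2, 11.7]
width: 0.006
finger_force: 6.4
```

Request:
{"name": "carry_out", "arguments": {
  "targets": [
    {"xyz": [-0.0005,0,0.0009],"rotation": [0,0,0],"gripper": 255},
    {"xyz": [-0.0005,0,0.0009],"rotation": [0,0,0],"gripper": 255},
    {"xyz": [-0.0005,0,0.0009],"rotation": [0,0,0],"gripper": 255}
  ]
}}

```text
clock: 6.38
eef_pos: [0.4592, -0.109, 0.0214]
orientation: [[0.466, 0.842, 0.271], [0.729, -0.539, 0.422], [0.502, 0.001, -0.865]]
contact_force: [-5.5, -1.5, 16.4]
width: 0.004
finger_force: 8.2
```

```bash
python3 - <<'E'
from h import *
from rig import readout,get_image
o=readout.get_obs();print(o["clock"],o["eef_pos"],o["contact_force"])
s=get_image("side");t=get_image("top")
L=np.array([.5358,.0124]);u=np.array([-.54,-.8417])
for n,d in(("side",s),("top",t)): print(n,proj(d,np.r_[L-u*(.112-.2*np.cos(1.22)),.385]))
cv2.imwrite("pics/o1.png",np.hstack([s["image"][60:280,180:430],t["image"][120:340,200:450]])[:,:,::-1])
E
```

```text
6.375 [ 0.4592 -0.109   0.0214] [-5.4799 -1.507  16.4263]
side [279.3989 137.6627]
top [267.9609 203.0119]
```

View pics/o1.png

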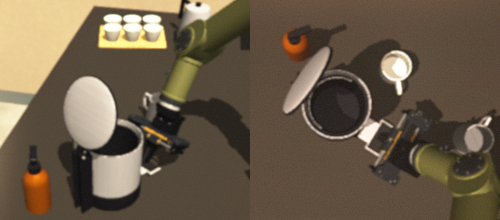

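The lid stands fully open: its top edge is at about (90,78) in the left crop, near the predicted point, and the pedal is on its stop with force rising at constant height. Now I hold.

Request:
{"name": "carry_out", "arguments": {
  "targets": [
    {"xyz": [0,0,0],"rotation": [0,0,0],"gripper": 255},
    {"xyz": [0,0,0],"rotation": [0,0,0],"gripper": 255},
    {"xyz": [0,0,0],"rotation": [0,0,0],"gripper": 255},
    {"xyz": [0,0,0],"rotation": [0,0,0],"gripper": 255},
    {"xyz": [0,0,0],"rotation": [0,0,0],"gripper": 255},
    {"xyz": [0,0,0],"rotation": [0,0,0],"gripper": 255},
    {"xyz": [0,0,0],"rotation": [0,0,0],"gripper": 255},
    {"xyz": [0,0,0],"rotation": [0,0,0],"gripper": 255},
    {"xyz": [0,0,0],"rotation": [0,0,0],"gripper": 255},
    {"xyz": [0,0,0],"rotation": [0,0,0],"gripper": 255},
    {"xyz": [0,0,0],"rotation": [0,0,0],"gripper": 255},
    {"xyz": [0,0,0],"rotation": [0,0,0],"gripper": 255},
    {"xyz": [0,0,0],"rotation": [0,0,0],"gripper": 255},
    {"xyz": [0,0,0],"rotation": [0,0,0],"gripper": 255},
    {"xyz": [0,0,0],"rotation": [0,0,0],"gripper": 255},
    {"xyz": [0,0,0],"rotation": [0,0,0],"gripper": 255},
    {"xyz": [0,0,0],"rotation": [0,0,0],"gripper": 255},
    {"xyz": [0,0,0],"rotation": [0,0,0],"gripper": 255},
    {"xyz": [0,0,0],"rotation": [0,0,0],"gripper": 255},
    {"xyz": [0,0,0],"rotation": [0,0,0],"gripper": 255}
  ]
}}

```text
clock: 8.98
eef_pos: [0.4592, -0.109, 0.0214]
orientation: [[0.466, 0.842, 0.271], [0.729, -0.539, 0.422], [0.502, 0.001, -0.865]]
contact_force: [-5.2, -2.4, 16.5]
width: 0.001
finger_force: 8.2
```

Request:
{"name": "carry_out", "arguments": {
  "targets": [
    {"xyz": [0,0,0],"rotation": [0,0,0],"gripper": 255},
    {"xyz": [0.0008,0,-0.0014],"rotation": [0,0,0],"gripper": 255},
    {"xyz": [0.0016,0,-0.0028],"rotation": [0,0,0],"gripper": 255},
    {"xyz": [0.0024,0,-0.0042],"rotation": [0,0,0],"gripper": 255},
    {"xyz": [0.0032,0,-0.0056],"rotation": [0,0,0],"gripper": 255},
    {"xyz": [0.004,0,-0.007],"rotation": [0,0,0],"gripper": 255},
    {"xyz": [0.0048,0,-0.0084],"rotation": [0,0,0],"gripper": 255},
    {"xyz": [0.0056,0,-0.0098],"rotation": [0,0,0],"gripper": 255},
    {"xyz": [0.0064,0,-0.0112],"rotation": [0,0,0],"gripper": 255},
    {"xyz": [0.0072,0,-0.0126],"rotation": [0,0,0],"gripper": 255},
    {"xyz": [0.008,0,-0.014],"rotation": [0,0,0],"gripper": 255},
    {"xyz": [0.0088,0,-0.0154],"rotation": [0,0,0],"gripper": 255},
    {"xyz": [0.0096,0,-0.0168],"rotation": [0,0,0],"gripper": 255},
    {"xyz": [0.0104,0,-0.0182],"rotation": [0,0,0],"gripper": 255},
    {"xyz": [0.0112,0,-0.0196],"rotation": [0,0,0],"gripper": 255},
    {"xyz": [0.0118,0,-0.0206],"rotation": [0,0,0],"gripper": 255},
    {"xyz": [0.0124,0,-0.0216],"rotation": [0,0,0],"gripper": 255},
    {"xyz": [0.013,0,-0.0226],"rotation": [0,0,0],"gripper": 255}
  ]
}}

```text
clock: 11.22
eef_pos: [0.4587, -0.1089, 0.046]
orientation: [[0.467, 0.842, 0.27], [0.729, -0.539, 0.421], [0.501, 0.001, -0.866]]
contact_force: [-2.4, 2.4, 5.0]
width: 0.0
finger_force: 2.4
```

Request:
{"name": "carry_out", "arguments": {
  "targets": [
    {"xyz": [0.0005,0,-0.0009],"rotation": [0,0,0],"gripper": 255},
    {"xyz": [0.001,0,-0.0017],"rotation": [0,0,0],"gripper": 255},
    {"xyz": [0.0015,0,-0.0026],"rotation": [0,0,0],"gripper": 255},
    {"xyz": [0.002,0,-0.0035],"rotation": [0,0,0],"gripper": 255},
    {"xyz": [0.0025,0,-0.0043],"rotation": [0,0,0],"gripper": 255},
    {"xyz": [0.003,0,-0.0052],"rotation": [0,0,0],"gripper": 255},
    {"xyz": [0.0035,0,-0.0061],"rotation": [0,0,0],"gripper": 255},
    {"xyz": [0.004,0,-0.0069],"rotation": [0,0,0],"gripper": 255},
    {"xyz": [0.0045,0,-0.0078],"rotation": [0,0,0],"gripper": 255},
    {"xyz": [0.005,0,-0.0087],"rotation": [0,0,0],"gripper": 255}
  ]
}}

```text
clock: 12.48
eef_pos: [0.4582, -0.1106, 0.0553]
orientation: [[0.468, 0.841, 0.271], [0.73, -0.541, 0.418], [0.498, 0.002, -0.867]]
contact_force: [0.2, 0.7, 0.5]
width: 0.004
finger_force: 0.0
```

Force is zero, so the fingertips have left the pedal. I'll withdraw slowly at first, straight up, then away.

Request:
{"name": "carry_out", "arguments": {
  "targets": [
    {"xyz": [0.001,0,-0.0017],"rotation": [0,0,0],"gripper": 255},
    {"xyz": [0.002,0,-0.0035],"rotation": [0,0,0],"gripper": 255},
    {"xyz": [0.004,0,-0.007],"rotation": [0,0,0],"gripper": 255},
    {"xyz": [0.009,0,-0.0156],"rotation": [0,0,0],"gripper": 255},
    {"xyz": [0.016,0,-0.0277],"rotation": [0,0,0],"gripper": 255},
    {"xyz": [0.025,0,-0.0433],"rotation": [0,0,0],"gripper": 255},
    {"xyz": [0.035,0,-0.06],"rotation": [0,0,0],"gripper": 255},
    {"xyz": [0.045,0,-0.078],"rotation": [0,0,0],"gripper": 255},
    {"xyz": [0.055,0,-0.095],"rotation": [0,0,0],"gripper": 255},
    {"xyz": [0.065,0,-0.113],"rotation": [0,0,0],"gripper": 255},
    {"xyz": [0.075,0,-0.13],"rotation": [0,0,0],"gripper": 255},
    {"xyz": [0.08,0,-0.139],"rotation": [0,0,0],"gripper": 255},
    {"xyz": [0.08,0,-0.139],"rotation": [0,0,0],"gripper": 255},
    {"xyz": [0.08,0,-0.139],"rotation": [0,0,0],"gripper": 255}
  ]
}}

```text
clock: 14.22
eef_pos: [0.4579, -0.1092, 0.2156]
orientation: [[0.467, 0.842, 0.27], [0.729, -0.54, 0.421], [0.5, -0.0, -0.866]]
contact_force: [-0.6, 0.7, 1.2]
width: 0.005
finger_force: 0.0
```

```bash
python3 - <<'E'
from h import *
from rig import readout,get_image
o=readout.get_obs();print(o["clock"],o["eef_pos"],o["contact_force"])
s=get_image("side");t=get_image("top")
cv2.imwrite("pics/e1.png",np.hstack([s["image"][60:280,180:430],t["image"][120:340,200:450]])[:,:,::-1])
E
```

```text
14.225 [ 0.4579 -0.1092  0.2156] [-0.5504  0.6693  1.1934]
```

View pics/e1.png

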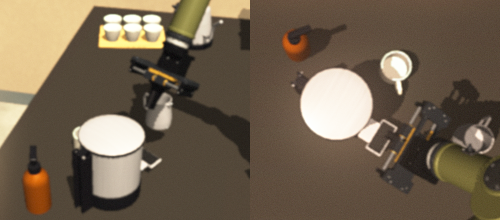

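The lid is shut at about (112,135) in the left crop. The hand is clear, and the jug, cup and bottle stand unmoved.

```bash
python3 -c "
from rig import order;print(order.hand_in())"
```

```text
the job is handed in; nothing more can be done
None
```

I pressed the pedal to its stop, kept the lid fully open for about three seconds, eased it shut over about three seconds, and took the hand clear; the lid, jug, cup and bottle were not touched, and the job is handed in.

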